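# Gather the spare wheelsets at the tote's pouring lip

## Robot

A 7-joint arm with a two-finger parallel gripper is mounted at the origin on a cart in front of the work surface, level with it; the furniture and walls round the work are solid. World frame = base frame: x ahead of the robot, y to its left, z up, the work surface at z = 0. Lengths are in mm, angles in rad, forces in N, time in s.
With the tool pointing down it reaches from about 425 to 925 mm from the base axis. Payload 6.8 kg.
Tool frame: the origin (TCP) lies at the very end of the fingers, on their centre line; the grasp point (between the pads) lies 19 mm behind it (arm.tcp_to_grasp is the distance from the TCP to the grasp point, in mm); z points along the fingers, y is the line along which they close (so a half turn about z gives the same grasp; the last joint's range is limited). The gripper opens to 88 mm and grips with 3 to 60 N. Pads are 20 mm wide; open, the fingers measure 115 mm over their backs; the gripper's body (75 mm by 178 mm) begins 61 mm behind the grasp point.
Start: joints at [1.108, 0.477, 0.022, 1.555, -0.011, 1.109, -0.083], TCP at [234.507, -632.972, 222.664] pointing down, gripper open.
Joint ranges: [-2.96, 2.96], [-0.34, 2.1], [-1.41, 1.46], [0.24, 2.44], [-1.37, 4.51], [0.17, 1.92], [-2.96, 2.96]. Speed limits (rad/s): [2.39, 2.39, 3.14, 3.14, 3.14, 3.14, 3.14].

## Interface

Orientations are given as a 3x3 rotation matrix whose columns are the frame's x, y, z axes.
In Python, from rig import arm gives the robot as it stands.
- The arm moves only by the tool servo_tool, never from a script. Its argument "plan" is text: rows parted by semicolons, each of 5 numbers parted by spaces: the opening, from 0 (shut) to 1 (fully open), then the shift along the tool's x, y, z in cm, then the turn about the tool's z in rad. A call has 1 to 5 rows; each row shifts and turns the commanded pose from where the row before left it, along the tool's axes as they then stand; what a row does not reach is not made up. A row lasts 1/12 s, in which the tool goes at most 41.7 mm and 7.16 degrees, less where a joint would pass 70% of its speed; a pose out of reach is approached as far as the arm can. A call is refused whole if a number of a shift passes 4.17 or a number of a turn 0.125, either way. A call with a gripper value outside its range is refused whole. The fingers move at their own pace and stop on an object; "force" is the grip in N (left out, the last holds). Time passes only in rows, so rows that do not move let the fingers close. It gives the time, the measured TCP pose, the force, the opening and the grip force at its end, in the units of the state.
- arm.get_obs(): the state, without advancing time (a new reading comes with each control period).
- arm.grab_frame(name): name is "scene" or "side" or "wrist"; returns a dict with "image" (420x560x3 uint8, blue, green, red), "K" (3x3 intrinsics, pixels), "eye" and "orientation" of the camera in the world; the wrist camera has in their place "tool_from_camera" (4x4, takes a point from camera to tool coordinates, whose origin is the TCP and whose axes are the flange's). Camera axes: x right, y down, z forward; pixel columns grow to the right and rows downward; lengths in mm; the calibration is good to about 2 mm. A picture is of the moment at which its call begins: read the wrist's pose just before it. There is no depth.
- arm.close_job(): hands the job in; it is judged then, once.
The state is a dict: "time": time; "joint_pos": joint angles; "qd": joint speeds; "joint_efforts": joint torques, N m; "ee_pos": TCP position; "tcp_rot": TCP orientation; "wrist_force": force on the tool from outside, world axes, zero at the start; "torque": the same for the moment, N m; "gripper_width": opening from 0.0 (shut) to 1.0 (fully open); "gripper_force": force on a finger pad.
Only numpy, scipy, OpenCV 4.12 (cv2) and the standard library are available. Lean on these libraries where they do the work, as an engineer would, in place of code of your own. Each camera call takes 0.05 s, during which the arm holds its last target. There are 200 camera calls.

## Task

Pick up the small parts tote by its handle, lift it about 10 cm clear of the bench and tip it towards its clipped corner with the pouring lip, until all three loose wheelsets have slid together into that corner. Finish holding the tote still and tilted there (do not put it down or let go), with no wheelset spilled and without knocking about the tweezers, paint pot and cleaning block lying beside it.

Things in the scene. Friction and masses are not known exactly. Their poses are not given: they have to be found in the camera images.
- tote: grey plastic open tote, 140 (its x) x 110 mm (its y), about 0.2 kg, 3 mm floor and walls, walls 38 mm high. Origin: centre of the underside; z up. The corner at -x, -y is cut off at 45 degrees (30 mm off each side) by a lower wall, 26 mm high, with a flared pouring lip; it starts on the robot's side. A rigid wire handle with a black grip arches over the middle along x. Starts flat on the bench.
- tote_grip (a point): centre of the handle's black grip, 88 mm above the tote's underside, over its middle (axes as the tote's): a straight bar 74 mm long along the tote's x, 14 mm thick along the tote's y, 18 mm high, free on all sides; rigid with the tote
- lip_corner (a point): point inside the tote on its floor, in the middle of the clipped corner wall with the pouring lip; at (-53.5, -38.5, 3) mm in the tote's frame
- axle_0_mid (a point): centre of a loose grey metal wheelset (two wheels on an axle), 36 mm long along its axle (its x), wheels 17 mm across, 20 g, lying in the tote; rolls easily across its axle, slides smoothly (friction about 0.3) along it; a tilt of some 40 degrees and a little rocking brings it into the corner
- axle_1_mid (a point): centre of the second wheelset, same as the first
- axle_2_mid (a point): centre of the third wheelset, same as the first
- tweezers: steel tweezers, 112 mm long, 9 mm wide, 13 mm high, lying beside the long side of the tote at its +y; origin at the centre of the underside; leave it alone
- paint_pot: small paint tinlet, 28 mm across, 32 mm high, beside the end of the tote at its +x; origin at the centre of the underside; leave it alone
- cleaning_block: grey rail-cleaning block, 28 x 55 x 16 mm, beside the end of the tote at its +x; origin at the centre of the underside; leave it alone

How it is judged:
By the outcome, as a careful person would: the job done as asked, in the order asked, and still so for the second after the job is handed in, while the arm keeps its last pose, push and grip.
It also fails if it takes over 51 s, if anything falls off the work surface, if the arm or the gripper's body presses on something with over 40 N, if the wrist force passes 120 N, or if a joint passes its speed limit or range.

## Working session

There is one attempt and no reset: what is moved stays moved. The work goes in short steps, Python scripts to look and compute and a tool call to move; the robot and the scene stay as the last step left them, time stands still between calls to the robot, and variables do not carry over. Pictures are saved under pics/ and viewed, at most 10 in all, crops included, and the job is handed in when it is done.

Besides the shell and the picture viewer there is one more tool, called after "Request:" as a command line: name --argument value ..., lists and objects as JSON in quotes. servo_tool: Moves the arm, as the interface text tells. Its arguments: {"type":"object","properties":{"plan":{"type":"string"},"force":{"type":"number"}},"required":["plan"]}

```bash
mkdir -p pics
cat > h.py <<'E'
import numpy as np, cv2
from rig import arm
def ray(f,u,v,obs=None):
    K=np.array(f["K"]);d=np.linalg.inv(K)@[u,v,1]
    if "eye" in f: R=np.array(f["orientation"]);e=np.array(f["eye"])
    else:
        T=np.array(f["tool_from_camera"]);Rt=np.array(obs["tcp_rot"])
        R=Rt@T[:3,:3];e=np.array(obs["ee_pos"])+Rt@T[:3,3]
    d=R@d;return e,d/np.linalg.norm(d)
def onz(f,u,v,z,obs=None):
    e,d=ray(f,u,v,obs);return e+d*(z-e[2])/d[2]
def cross(r1,r2):
    (a,d),(b,g)=r1,r2
    s=np.linalg.lstsq(np.c_[d,-g],b-a,rcond=None)[0]
    p,q=a+d*s[0],b+g*s[1];return (p+q)/2,np.linalg.norm(p-q)
E
python3 - <<'E'
from h import *
o=arm.get_obs();print(o)
for n in("scene","side"):
    f=arm.grab_frame(n);cv2.imwrite(f"pics/{n}0.png",f["image"]);print(n,f["eye"],np.round(f["orientation"],3).tolist(),f["K"])
    np.save(f"{n}0.npy",f,allow_pickle=True)
E
```

```text
{'time': 0.0, 'joint_pos': array([ 1.10789937,  0.47781925,  0.02237151,  1.55641226, -0.01147756,
        1.10929476, -0.0830803 ]), 'qd': array([-5.19299256e-04, -9.58088312e-06, -5.98892294e-04, -1.60507818e-04,
        6.58860383e-04,  1.26811394e-03,  1.45920910e-04]), 'joint_efforts': array([ 5.80829396e-05, -5.82849205e+01,  1.53424066e+00, -2.72613770e+01,
       -5.45319216e-02,  1.70001516e-02,  1.73802759e-04]), 'ee_pos': array([ 234.25343229, -632.42425034,  221.68606101]), 'tcp_rot': array([[ 9.37708820e-01,  3.47421296e-01, -7.82756860e-04],
       [ 3.47422137e-01, -9.37707424e-01,  1.62655197e-03],
       [-1.68898124e-04, -1.79717919e-03, -9.99998371e-01]]), 'wrist_force': array([-0.78771798, -0.24001099, -0.91004804]), 'torque': array([-0.01970432, -0.01706087,  0.01900994]), 'gripper_force': 0.0, 'gripper_width': 0.9996575748013898}
scene [ 130.32077535 -382.80201514  718.91908938] [[0.729, -0.494, 0.473], [-0.684, -0.546, 0.484], [0.019, -0.676, -0.736]] [[530.54753159   0.         272.74073638]
 [  0.         530.54753159 208.45348655]
 [  0.           0.           1.        ]]
side [430.86046588 813.18186419 434.90510349] [[-0.99, -0.066, 0.127], [-0.143, 0.401, -0.905], [0.009, -0.914, -0.407]] [[526.5715245    0.         276.57880833]
 [  0.         526.5715245  206.10422225]
 [  0.           0.           1.        ]]
```

View pics/scene0.png

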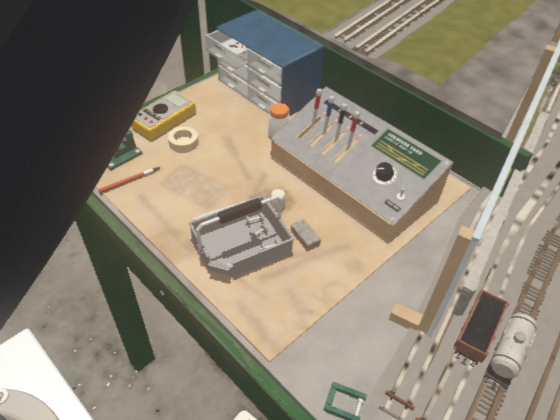

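View pics/side0.png

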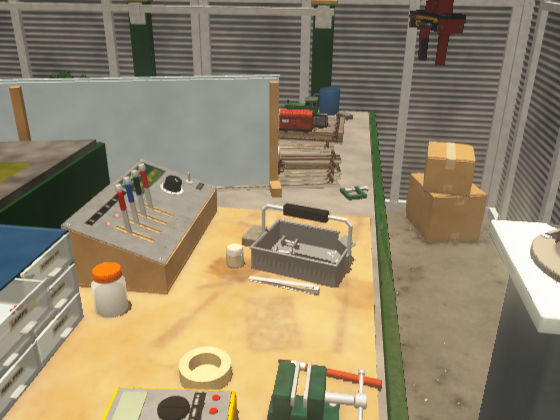

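Scene view: tote at about (241,238), black grip from (219,219) to (262,204), pot (278,198), block (306,234). Side view: grip from (284,209) to (328,217), tote body (301,250), pot (235,255), tweezers (284,285), block behind the tote at (255,237).

Run:
```python
from h import *
R={}
for n,(x0,y0,x1,y1) in dict(scene=(205,192,270,230),side=(278,200,334,226)).items():
    f=np.load(f"{n}0.npy",allow_pickle=True).item()
    m=(f["image"][y0:y1,x0:x1].max(2)<60).astype(np.uint8)
    k,l,s,c=cv2.connectedComponentsWithStats(m);i=1+s[1:,4].argmax()
    p=np.argwhere(l==i)[:,::-1]+[x0,y0]
    r=cv2.minAreaRect(p.astype(np.float32));b=cv2.boxPoints(r)
    mu=p.mean(0);v=np.linalg.svd(p-mu,full_matrices=0)[2][0]
    t=(p-mu)@v;e=[mu+v*t.min(),mu+v*t.max()]
    print(n,s[i],mu,e);R[n]=(f,[mu]+e)
for a,b in((0,0),(1,1),(2,2),(1,2),(2,1)):
    print(a,b,cross(ray(R["scene"][0],*R["scene"][1][a]),ray(R["side"][0],*R["side"][1][b])))
```

```text
Traceback (most recent call last):
ValueError: attempt to get argmax of an empty sequence
```

```bash
cat > g.py <<'E'
from h import *
def grip(f,box,thr):
    x0,y0,x1,y1=box;im=f["image"][y0:y1,x0:x1].max(2);print("min",im.min())
    k,l,s,c=cv2.connectedComponentsWithStats((im<thr).astype(np.uint8));i=1+s[1:,4].argmax()
    p=np.argwhere(l==i)[:,::-1]+[x0,y0];mu=p.mean(0);v=np.linalg.svd(p-mu,full_matrices=0)[2][0];v=v*np.sign(v[0])
    t=(p-mu)@v;print(s[i],mu,mu+v*t.min(),mu+v*t.max())
    return [mu+v*(t.min()+t.max())/2,mu+v*t.min(),mu+v*t.max()]
E
python3 - <<'E'
from g import *
F={n:np.load(f"{n}0.npy",allow_pickle=True).item() for n in("scene","side")}
a=grip(F["scene"],(205,192,270,230),85);b=grip(F["side"],(278,200,334,226),85)
for i,j in((0,0),(1,1),(2,2),(1,2),(2,1)):print(i,j,cross(ray(F["scene"],*a[i]),ray(F["side"],*b[j])))
E
```

```text
min 77
[ 15  12  41  19 230] [240.16086957 213.09130435] [219.93868993 220.83999578] [260.49763539 205.29870603]
min 56
[  5   4  46  18 514] [305.83268482 212.44552529] [283.30801721 208.3187768 ] [327.6516809  216.44298757]
0 0 (array([490.25164558,  59.19124611,  88.31674517]), np.float64(0.7375090367938222))
1 1 (array([493.80566804,  77.03808515,  86.13073779]), np.float64(66.53909786019514))
2 2 (array([484.61061964,  42.57123247,  93.11721307]), np.float64(65.14625779116011))
1 2 (array([455.28554664,  68.08809413,  88.26113245]), np.float64(0.244078773921589))
2 1 (array([526.29433891,  50.10129121,  88.3580942 ]), np.float64(1.7923686043364944))
```

Run:
```python
from h import *
F={n:np.load(f"{n}0.npy",allow_pickle=True).item() for n in("scene","side")}
s=F["side"];c=F["scene"]
b=onz(s,277,193,0);print("post foot",b, onz(c,400,322,0))
e,d=ray(s,273,82);t=(b[1]-e[1])/d[1];print("post top",e+d*t)
e,d=ray(c,465,232);print("scene post top vs",cross(ray(c,465,232),ray(s,273,82)))
for n,uv in dict(pot=(278,198),block=(306,234),lipcorner=(222,270),box=(392,228)).items():print(n,onz(c,*uv,10))
```

```text
post foot [ 575.69584927 -223.17299362    0.        ] [ 574.86881061 -216.35740648    0.        ]
post top [ 585.7883983  -223.17299362  236.22320435]
scene post top vs (array([ 589.29190864, -246.89614513,  231.63468213]), np.float64(0.11802576807908285))
pot [610.68838107  95.60489424  10.        ]
block [5.87180635e+02 9.76804780e-02 1.00000000e+01]
lipcorner [430.45677072  38.97758658  10.        ]
box [709.61841385 -92.48503617  10.        ]
```

Request:
servo_tool --plan "1 0 0 -4 0; 1 0 0 -4 0; 1 0 0 -4 0; 1 0 0 -4 0; 1 0 0 -4 0"

```text
time: 0.52
ee_pos: [234.2, -632.4, 424.3]
tcp_rot: [[0.938, 0.347, -0.0], [0.347, -0.938, 0.001], [-0.0, -0.001, -1.0]]
wrist_force: [-0.0, -0.6, 0.1]
gripper_width: 1.002
gripper_force: 0.0
```

Request:
servo_tool --plan "1 0 0 -4 0; 1 0 0 -4 0; 1 0 0 -4 0; 1 0 0 -4 0; 1 0 0 -4 0"

```text
time: 0.93
ee_pos: [235.9, -630.4, 606.0]
tcp_rot: [[0.936, 0.353, 0.009], [0.353, -0.936, -0.007], [0.006, 0.01, -1.0]]
wrist_force: [0.9, -2.1, -0.6]
gripper_width: 1.003
gripper_force: 0.0
```

```bash
python3 -c "
from h import *
o=arm.get_obs();print(o['time'],o['ee_pos'],o['joint_pos'].round(3),o['tcp_rot'].round(3).tolist())"
```

```text
0.9333 [ 235.87495313 -630.40048304  605.95970048] [ 1.003  0.425  0.236  0.814 -0.108  1.902 -0.029] [[0.936, 0.353, 0.009], [0.353, -0.936, -0.007], [0.006, 0.01, -1.0]]
```

Request:
servo_tool --plan "1 0 0 -4 0; 1 0 0 -4 0; 1 0 0 -4 0; 1 0 0 -4 0; 1 0 0 -4 0"

```text
time: 1.35
ee_pos: [216.5, -587.2, 699.9]
tcp_rot: [[0.938, 0.342, 0.053], [0.346, -0.928, -0.138], [0.002, 0.148, -0.989]]
wrist_force: [1.2, -0.8, -0.0]
gripper_width: 1.0
gripper_force: 0.0
```

```bash
python3 -c "
from h import *
o=arm.get_obs();print(o['time'],o['ee_pos'],o['joint_pos'].round(3),o['tcp_rot'].round(3).tolist())"
```

```text
1.35 [ 216.46539457 -587.20355663  699.94988577] [ 0.86   0.302  0.436  0.798 -0.144  1.915 -0.008] [[0.938, 0.342, 0.053], [0.346, -0.928, -0.138], [0.002, 0.148, -0.989]]
```

Pushing at the wrist limit tilts the tool outward. Next I check whether the tilt stays when moving back.

Request:
servo_tool --plan "1 0 0 -4 0; 1 0 0 -4 0; 1 0 0 -4 0; 1 0 0 -4 0; 1 0 0 -4 0"

```text
time: 1.77
ee_pos: [194.3, -528.9, 786.1]
tcp_rot: [[0.938, 0.33, 0.104], [0.346, -0.898, -0.272], [0.003, 0.291, -0.957]]
wrist_force: [0.6, 0.7, 0.5]
gripper_width: 0.999
gripper_force: 0.0
```

Request:
servo_tool --plan "1 0 0 4 0; 1 0 0 4 0; 1 0 0 4 0; 1 0 0 4 0; 1 0 0 4 0"

```text
time: 2.18
ee_pos: [215.5, -583.4, 592.3]
tcp_rot: [[0.938, 0.331, 0.104], [0.347, -0.898, -0.271], [0.003, 0.29, -0.957]]
wrist_force: [-0.5, -1.5, 0.3]
gripper_width: 1.004
gripper_force: 0.0
```

```bash
python3 -c "
from h import *
o=arm.get_obs();print(o['time'],o['ee_pos'],o['joint_pos'].round(3),o['tcp_rot'].round(3).tolist())"
```

```text
2.1833 [ 215.52115892 -583.41811791  592.26579778] [ 0.543  0.095  0.638  1.313 -0.047  1.458 -0.048] [[0.938, 0.331, 0.104], [0.347, -0.898, -0.271], [0.003, 0.29, -0.957]]
```

Request:
servo_tool --plan "1 0 -3 2.8 0; 1 0 -3 2.8 0; 1 0 -3 2.8 0; 1 0 -3 2.8 0; 1 0 -3 2.8 0"

```text
time: 2.6
ee_pos: [179.7, -485.5, 414.7]
tcp_rot: [[0.938, 0.331, 0.103], [0.347, -0.898, -0.271], [0.003, 0.29, -0.957]]
wrist_force: [-0.9, -1.6, 0.3]
gripper_width: 1.002
gripper_force: 0.0
```

Request:
servo_tool --plan "1 0 -3 2.8 0; 1 0 -1.2 3.9 0; 1 0 -1.2 3.9 0; 1 0 -1.2 3.9 0; 1 0 -3.9 -1.2 0"

```text
time: 3.02
ee_pos: [158.8, -427.5, 245.9]
tcp_rot: [[0.937, 0.339, 0.079], [0.348, -0.901, -0.258], [-0.017, 0.269, -0.963]]
wrist_force: [0.6, 2.8, -0.2]
gripper_width: 0.999
gripper_force: 0.0
```

Request:
servo_tool --plan "1 0 -3.9 -1.2 0; 1 0 -3.9 -1.2 0; 1 0 -3.9 -1.2 0; 1 0 -3.9 -1.2 0; 1 0 -3.9 -1.2 0"

```text
time: 3.43
ee_pos: [119.0, -330.6, 264.7]
tcp_rot: [[0.937, 0.332, 0.111], [0.35, -0.896, -0.274], [0.009, 0.296, -0.955]]
wrist_force: [-0.4, 0.8, 1.1]
gripper_width: 0.999
gripper_force: 0.0
```

```bash
cat > s.py <<'E'
from h import *
o=arm.get_obs();print(o['time'],o['ee_pos'].round(1),o['joint_pos'].round(3),o['tcp_rot'].round(3).tolist(),"r",np.hypot(*o['ee_pos'][:2]).round(),"tilt",np.degrees(np.arccos(-o['tcp_rot'][2,2])).round(1))
E
python3 s.py
```

```text
3.4333 [ 119.  -330.6  264.7] [ 0.955 -0.337  0.027  2.375  0.095  0.811 -0.287] [[0.937, 0.332, 0.111], [0.35, -0.896, -0.274], [0.009, 0.296, -0.955]] r 351.0 tilt 17.2
```

Request:
servo_tool --plan "1 0 -4 0 0; 1 0 -4 0 0; 1 0 -4 0 0; 1 0 -4 0 0; 1 0 -4 0 0"

```text
time: 3.85
ee_pos: [100.4, -290.9, 228.1]
tcp_rot: [[0.935, 0.34, 0.098], [0.354, -0.908, -0.225], [0.012, 0.245, -0.97]]
wrist_force: [0.2, -1.0, 1.0]
gripper_width: 1.003
gripper_force: 0.0
```

```bash
python3 s.py
```

```text
3.85 [ 100.4 -290.9  228.1] [ 1.645 -0.337 -0.482  2.436 -0.224  0.769  0.099] [[0.935, 0.34, 0.098], [0.354, -0.908, -0.225], [0.012, 0.245, -0.97]] r 308.0 tilt 14.2
```

Request:
servo_tool --plan "1 0 -4 0 0; 1 0 -4 0 0; 1 0 -4 0 0; 1 0 -4 0 0"

```text
time: 4.18
ee_pos: [76.7, -260.0, 220.6]
tcp_rot: [[0.935, 0.349, 0.069], [0.355, -0.927, -0.12], [0.022, 0.137, -0.99]]
wrist_force: [-0.9, -0.1, 0.1]
gripper_width: 1.002
gripper_force: 0.0
```

```bash
python3 s.py
```

```text
4.1833 [  76.7 -260.   220.6] [ 1.729 -0.337 -0.496  2.436 -0.24   0.881  0.178] [[0.935, 0.349, 0.069], [0.355, -0.927, -0.12], [0.022, 0.137, -0.99]] r 271.0 tilt 7.9
```

Request:
servo_tool --plan "1 -1 -4 0 0; 1 -1 -4 0 0; 1 -1 -4 0 0; 1 -1 -4 0 0"

```text
time: 4.52
ee_pos: [-15.0, -231.7, 219.4]
tcp_rot: [[0.931, 0.358, 0.068], [0.36, -0.933, -0.026], [0.054, 0.049, -0.997]]
wrist_force: [-0.5, -0.5, -0.7]
gripper_width: 0.999
gripper_force: 0.0
```

```bash
python3 s.py
```

```text
4.5167 [ -15.  -231.7  219.4] [ 2.107 -0.337 -0.474  2.435 -0.263  1.004  0.592] [[0.931, 0.358, 0.068], [0.36, -0.933, -0.026], [0.054, 0.049, -0.997]] r 232.0 tilt 4.2
```

Request:
servo_tool --plan "1 0 4 -1 0; 1 0 4 -1 0; 1 0 4 -1 0; 1 0 4 -1 0; 1 0 4 -1 0"

```text
time: 4.93
ee_pos: [53.3, -418.9, 279.3]
tcp_rot: [[0.933, 0.354, 0.068], [0.356, -0.934, -0.027], [0.054, 0.049, -0.997]]
wrist_force: [0.1, -0.5, 0.9]
gripper_width: 0.997
gripper_force: 0.0
```

Request:
servo_tool --plan "1 0 0 0 0.123; 1 0 0 0 0.123; 1 0 0 0 0.123; 1 0 0 0 0.123; 1 0 0 0 0.123"

```text
time: 5.35
ee_pos: [53.0, -417.1, 278.5]
tcp_rot: [[0.965, -0.254, 0.068], [-0.252, -0.967, -0.025], [0.072, 0.007, -0.997]]
wrist_force: [-0.1, -0.2, 0.4]
gripper_width: 0.997
gripper_force: 0.0
```

```bash
cat > d.py <<'E'
import sys
from h import *
o=arm.get_obs()
for a in sys.argv[1:]:
    t=np.array([float(v) for v in a.split(",")]);print(a,"tool cm",(o["tcp_rot"].T@(t-o["ee_pos"])/10).round(2))
E
python3 s.py; python3 d.py 420,-150,300 490,59,230
```

```text
5.35 [  53.  -417.1  278.5] [ 2.057  0.011 -0.7    2.035 -0.062  1.059 -0.441] [[0.965, -0.254, 0.068], [-0.252, -0.967, -0.025], [0.072, 0.007, -0.997]] r 420.0 tilt 4.2
420,-150,300 tool cm [ 28.83 -35.12  -0.33]
490,59,230 tool cm [ 29.8  -57.17   6.59]
```

Request:
servo_tool --plan "1 3.75 -2 0 0; 1 3.75 -2 0 0; 1 3.75 -2 0 0; 1 3.75 -2 0 0; 1 3.75 -2 0 0"

```text
time: 5.77
ee_pos: [256.4, -366.7, 291.5]
tcp_rot: [[0.966, -0.249, 0.067], [-0.247, -0.969, -0.027], [0.072, 0.01, -0.997]]
wrist_force: [-0.2, -1.8, -0.7]
gripper_width: 1.0
gripper_force: 0.0
```

Request:
servo_tool --plan "1 3.75 -2 0 0; 1 1.1 -3.8 0 0; 1 1.1 -3.8 0 0; 1 1.1 -3.8 0 0; 1 1.1 -3.8 0 0"

```text
time: 6.18
ee_pos: [376.0, -219.5, 295.4]
tcp_rot: [[0.966, -0.248, 0.067], [-0.247, -0.969, -0.027], [0.072, 0.009, -0.997]]
wrist_force: [0.4, 0.2, -0.9]
gripper_width: 1.003
gripper_force: 0.0
```

Request:
servo_tool --plan "1 1.1 -3.8 0 0; 1 1.1 -3.8 0 0; 1 0.2 -3.7 0.8 0; 1 0.2 -3.7 0.8 0; 1 0.2 -3.7 0.8 0"

```text
time: 6.6
ee_pos: [450.7, -46.4, 271.8]
tcp_rot: [[0.966, -0.249, 0.068], [-0.247, -0.969, -0.028], [0.073, 0.01, -0.997]]
wrist_force: [0.1, -0.1, 0.9]
gripper_width: 1.0
gripper_force: 0.0
```

```bash
python3 s.py; python3 d.py 490,59,230
```

```text
6.6 [450.7 -46.4 271.8] [ 1.143  0.168 -1.278  1.989  0.227  1.05  -2.056] [[0.966, -0.249, 0.068], [-0.247, -0.969, -0.028], [0.073, 0.01, -0.997]] r 453.0 tilt 4.2
490,59,230 tool cm [  0.89 -11.23   4.14]
```

Request:
servo_tool --plan "1 0.3 -3.8 0 0; 1 0.3 -3.8 0 0; 1 0.3 -3.6 0 0; 1 0 0 0 -0.125; 1 0 0 0 -0.125"

```text
time: 7.02
ee_pos: [486.7, 63.2, 271.7]
tcp_rot: [[0.998, 0.013, 0.068], [0.015, -1.0, -0.025], [0.068, 0.025, -0.997]]
wrist_force: [-0.2, -1.3, -0.1]
gripper_width: 0.999
gripper_force: 0.0
```

Request:
servo_tool --plan "1 0 0 0 -0.125; 1 0 0 0 -0.125; 1 0 0 0 -0.125; 1 0 0 0 -0.125; 1 0 0 0 -0.125"

```text
time: 7.43
ee_pos: [486.7, 58.3, 271.3]
tcp_rot: [[0.806, 0.588, 0.067], [0.59, -0.807, -0.026], [0.038, 0.061, -0.997]]
wrist_force: [0.1, 0.1, -0.0]
gripper_width: 1.002
gripper_force: 0.0
```

Request:
servo_tool --plan "1 0 0 0 -0.125; 1 0 0 0 -0.125; 1 0 0 0 -0.125; 1 0 0 0 -0.125; 1 0 0 0 -0.125"

```text
time: 7.85
ee_pos: [486.7, 58.3, 271.3]
tcp_rot: [[0.31, 0.948, 0.067], [0.951, -0.309, -0.027], [-0.005, 0.072, -0.997]]
wrist_force: [0.0, 0.3, -0.3]
gripper_width: 1.001
gripper_force: 0.0
```

Request:
servo_tool --plan "1 0 0 0 -0.125; 1 0 0 0 -0.125; 1 0 0 0 -0.125; 1 0 0 0 -0.125; 1 0 0 0 -0.125"

```text
time: 8.27
ee_pos: [486.7, 58.3, 271.3]
tcp_rot: [[-0.304, 0.95, 0.067], [0.952, 0.306, -0.027], [-0.046, 0.056, -0.997]]
wrist_force: [-0.4, 0.5, 0.3]
gripper_width: 1.0
gripper_force: 0.0
```

Request:
servo_tool --plan "1 0 0 0 -0.125; 1 0 0 0 -0.125; 1 0 0 0 -0.125; 1 0 0 0 -0.125; 1 0 0 0 -0.125"

```text
time: 8.68
ee_pos: [486.7, 58.3, 271.3]
tcp_rot: [[-0.802, 0.593, 0.067], [0.593, 0.805, -0.027], [-0.07, 0.018, -0.997]]
wrist_force: [0.2, 0.0, -0.8]
gripper_width: 0.998
gripper_force: 0.0
```

```bash
python3 s.py
python3 - <<'E'
from h import *
o=arm.get_obs();f=arm.grab_frame("wrist");cv2.imwrite("pics/w1.png",f["image"]);np.save("w1.npy",(f,o),allow_pickle=True)
T=np.eye(4);print(f["tool_from_camera"].round(2),f["K"])
E
python3 d.py 490,59,200
```

```text
8.6833 [486.7  58.3 271.3] [ 0.89   0.372 -1.398  1.911  0.463  1.156  0.26 ] [[-0.802, 0.593, 0.067], [0.593, 0.805, -0.027], [-0.07, 0.018, -0.997]] r 490.0 tilt 4.1
[[  -0.     -0.95   -0.31   84.04]
 [   1.     -0.     -0.     -0.7 ]
 [   0.     -0.31    0.95 -161.25]
 [   0.      0.      0.      1.  ]] [[341.69760533   0.         276.31575113]
 [  0.         341.69760533 209.89052846]
 [  0.           0.           1.        ]]
490,59,200 tool cm [0.28 0.13 7.14]
```

View pics/w1.png

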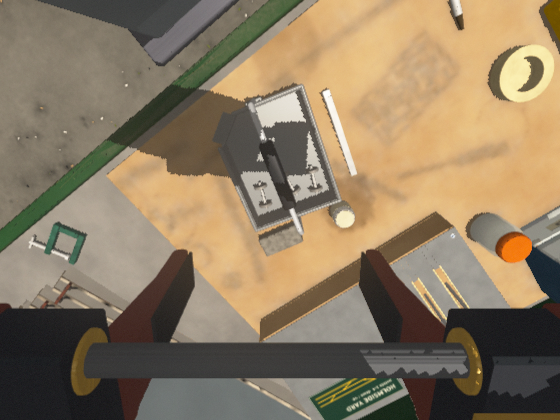

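Wrist view: bar runs from about (263,140) to (292,205), clipped lip corner at upper left near (240,110), wheelsets around (263,195) and (313,178), pot at (343,215), tweezers (340,130). Checking the bar from here and finishing the yaw.

Run:
```python
from g import *
f,o=np.load("w1.npy",allow_pickle=True)
a=grip(f,(256,128,302,206),50)
P=[onz(f,*p,88,o) for p in a];print(np.round(P,1));d=P[2]-P[1];print(np.linalg.norm(d),np.degrees(np.arctan2(d[1],d[0])))
```

```text
min 40
[  4  13  17  27 173] [266.73410405 150.79190751] [266.61325079 141.0171455 ] [266.93450777 167.00080973]
[[466.1  64.1  88. ]
 [455.7  71.8  88. ]
 [476.9  56.2  88. ]]
26.28603985392574 -36.3711592653564
```

Request:
servo_tool --plan "1 0 0 1 -0.125; 1 0 0 1 -0.125; 1 0 0 1 -0.125; 1 0 0 1 -0.012"

```text
time: 9.07
ee_pos: [489.6, 57.2, 230.9]
tcp_rot: [[-0.966, 0.251, 0.067], [0.249, 0.968, -0.026], [-0.072, -0.009, -0.997]]
wrist_force: [-0.0, 0.8, 1.1]
gripper_width: 1.001
gripper_force: 0.0
```

```bash
python3 s.py; python3 d.py 490,59,110 490,59,68
```

```text
9.0667 [489.6  57.2 230.9] [ 0.848  0.451 -1.385  1.957  0.562  1.113  0.553] [[-0.966, 0.251, 0.067], [0.249, 0.968, -0.026], [-0.072, -0.009, -0.997]] r 493.0 tilt 4.1
490,59,110 tool cm [ 0.87  0.3  12.06]
490,59,68 tool cm [ 1.17  0.33 16.25]
```

Request:
servo_tool --plan "1 0.3 0.1 4 0; 1 0.3 0.1 4 0; 1 0.3 0.1 4 0; 1 0.2 0.03 2.5 0; 1 0.07 0 1.65 0"

```text
time: 9.48
ee_pos: [488.1, 58.9, 66.5]
tcp_rot: [[-0.964, 0.257, 0.063], [0.256, 0.966, -0.027], [-0.068, -0.01, -0.998]]
wrist_force: [0.1, 0.2, -0.2]
gripper_width: 1.0
gripper_force: 0.0
```

```bash
python3 s.py
python3 - <<'E'
from h import *
f=arm.grab_frame("side");cv2.imwrite("pics/s1.png",cv2.resize(f["image"][140:310,190:400],None,fx=3,fy=3))
E
```

```text
9.4833 [488.1  58.9  66.5] [ 0.595  0.642 -1.105  2.108  0.86   0.863  0.282] [[-0.964, 0.257, 0.063], [0.256, 0.966, -0.027], [-0.068, -0.01, -0.998]] r 492.0 tilt 3.9
```

View pics/s1.png

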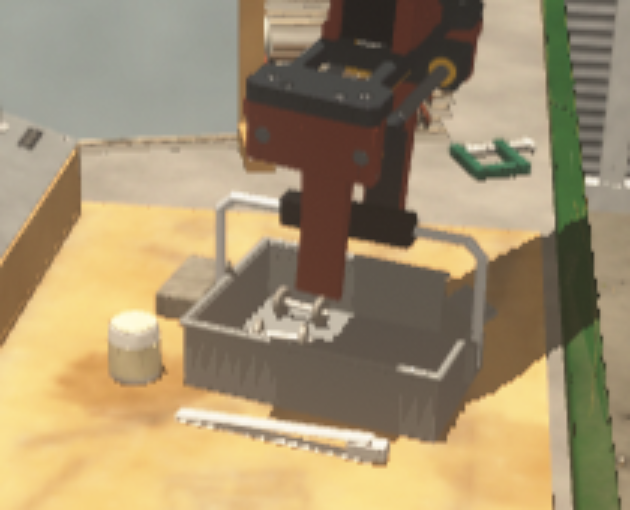

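Fingers straddle the bar (285–415, 215 in the crop), with the near finger to the left of its middle. The loose wheelsets are at the +x end. Closing, then lifting.

Request:
servo_tool --plan "0 0 0 0 0; 0 0 0 0 0; 0 0 0 0 0; 0 0 0 0 0; 0 0 0 0 0" --force 50

```text
time: 9.95
ee_pos: [490.9, 59.2, 70.9]
tcp_rot: [[-0.965, 0.254, 0.07], [0.252, 0.967, -0.027], [-0.074, -0.008, -0.997]]
wrist_force: [0.7, -0.4, 0.0]
gripper_width: 0.66
gripper_force: 0.0
```

Request:
servo_tool --plan "0 0 0 0 0; 0 0 0 0 0; 0 0 0 0 0; 0 0 0 0 0; 0 0 0 -0.5 0"

```text
time: 10.37
ee_pos: [489.4, 59.2, 74.4]
tcp_rot: [[-0.965, 0.252, 0.066], [0.251, 0.968, -0.027], [-0.071, -0.009, -0.997]]
wrist_force: [0.3, 0.3, 0.5]
gripper_width: 0.28
gripper_force: 0.0
```

Request:
servo_tool --plan "0 0 0 -1 0; 0 0 0 -1.5 0; 0 0 0 -2 0; 0 0 0 -2 0; 0 0 0 -2 0"

```text
time: 10.78
ee_pos: [483.3, 61.9, 160.8]
tcp_rot: [[-0.966, 0.252, 0.067], [0.25, 0.968, -0.026], [-0.071, -0.009, -0.997]]
wrist_force: [-0.1, -0.4, -3.5]
gripper_width: 0.148
gripper_force: 50.0
```

Request:
servo_tool --plan "0 0 0 -2 0; 0 0 0 -1.5 0; 0 0 0 -1 0; 0 0 0 0 0"

```text
time: 11.12
ee_pos: [481.7, 63.4, 206.5]
tcp_rot: [[-0.965, 0.252, 0.07], [0.251, 0.968, -0.027], [-0.075, -0.008, -0.997]]
wrist_force: [1.2, 1.4, -2.4]
gripper_width: 0.148
gripper_force: 50.0
```

```bash
python3 s.py
python3 - <<'E'
from h import *
f=arm.grab_frame("side");cv2.imwrite("pics/s2.png",cv2.resize(f["image"][80:310,170:400],None,fx=2.5,fy=2.5))
E
```

```text
11.1167 [481.7  63.4 206.5] [ 0.803  0.446 -1.337  2.003  0.574  1.051  0.521] [[-0.965, 0.252, 0.07], [0.251, 0.968, -0.027], [-0.075, -0.008, -0.997]] r 486.0 tilt 4.3
```

View pics/s2.png

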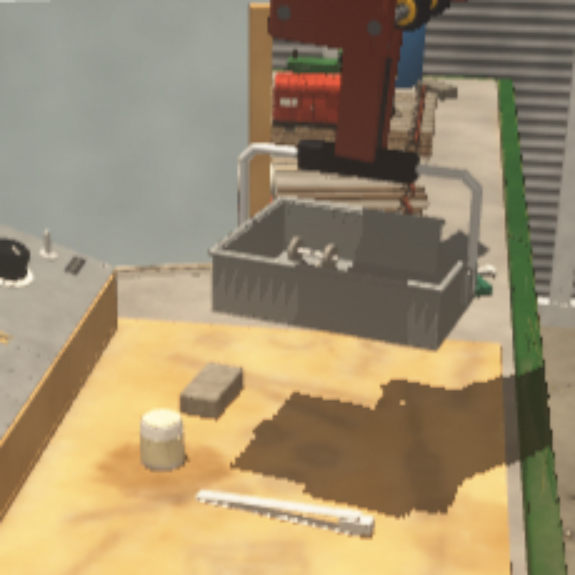

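Tote lifted, hanging level, held on the bar. The fingers closed during the first centimetres of the lift, so I check how much of the bar sits in the pads.

Run:
```python
from h import *
f=arm.grab_frame("side");o=arm.get_obs()
# crop px -> full px ; bar centre line and TCP projections
K=np.array(f["K"]);R=np.array(f["orientation"]);e=np.array(f["eye"])
def pr(p):
    c=K@(R.T@(np.asarray(p)-e));return c[:2]/c[2]
for d in(0,19,40):
    p=o["ee_pos"]-o["tcp_rot"][:,2]*d;print(d,(pr(p)-[170,80])*2.5)
```

```text
0 [360.75324491 156.63554204]
19 [364.09457189 125.85956621]
40 [367.87271224  91.06023151]
```

The pads overlap only the top ~9 mm of the bar, so I set the tote back, regrasp deeper and wait for full closure.

Request:
servo_tool --plan "0 0 0 1.5 0; 0 0 0 2.5 0; 0 0 0 2.5 0; 0 0 0 2 0; 0 0 0 1.2 0"

```text
time: 11.63
ee_pos: [485.7, 59.6, 104.5]
tcp_rot: [[-0.966, 0.252, 0.063], [0.251, 0.968, -0.027], [-0.068, -0.01, -0.998]]
wrist_force: [-0.5, -0.5, -1.6]
gripper_width: 0.143
gripper_force: 50.0
```

Request:
servo_tool --plan "0 0 0 0.6 0; 0 0 0 0.4 0; 0 0 0 0.3 0; 0 0 0 0.2 0; 0 0 0 0 0"

```text
time: 12.05
ee_pos: [489.1, 60.6, 93.5]
tcp_rot: [[-0.965, 0.252, 0.069], [0.251, 0.968, -0.026], [-0.073, -0.008, -0.997]]
wrist_force: [-0.5, 1.6, -0.2]
gripper_width: 0.147
gripper_force: 50.0
```

```bash
python3 s.py
```

```text
12.05 [489.1  60.6  93.5] [ 0.622  0.594 -1.136  2.093  0.793  0.886  0.34 ] [[-0.965, 0.252, 0.069], [0.251, 0.968, -0.026], [-0.073, -0.008, -0.997]] r 493.0 tilt 4.2
```

Request:
servo_tool --plan "0.55 0 0 0 0; 0.55 0 0 0 0; 0.55 0 0 0 0; 0.55 0 0 0 0; 0.55 0 0 0 0"

```text
time: 12.47
ee_pos: [488.9, 59.8, 93.0]
tcp_rot: [[-0.965, 0.253, 0.068], [0.251, 0.968, -0.027], [-0.073, -0.009, -0.997]]
wrist_force: [0.6, -0.5, -0.0]
gripper_width: 0.492
gripper_force: 0.0
```

Request:
servo_tool --plan "0.55 0 0 0 0; 0.55 0 0 1.2 0; 0.55 0 0 1.4 0; 0.55 0 0 0 0; 0 0 0 0 0"

```text
time: 12.88
ee_pos: [489.9, 59.2, 66.6]
tcp_rot: [[-0.965, 0.252, 0.066], [0.251, 0.968, -0.026], [-0.071, -0.009, -0.997]]
wrist_force: [-0.7, 0.0, 1.0]
gripper_width: 0.503
gripper_force: 0.0
```

Request:
servo_tool --plan "0 0 0 0 0; 0 0 0 0 0; 0 0 0 0 0; 0 0 0 0 0; 0 0 0 0 0" --force 55

```text
time: 13.3
ee_pos: [490.8, 59.7, 67.3]
tcp_rot: [[-0.965, 0.252, 0.069], [0.251, 0.968, -0.026], [-0.073, -0.007, -0.997]]
wrist_force: [0.2, 0.3, -2.4]
gripper_width: 0.152
gripper_force: 55.0
```

Request:
servo_tool --plan "0 0 0 0 0; 0 0 0 0 0; 0 0 0 0 0"

```text
time: 13.55
ee_pos: [490.4, 59.3, 67.0]
tcp_rot: [[-0.965, 0.252, 0.068], [0.251, 0.968, -0.026], [-0.072, -0.008, -0.997]]
wrist_force: [-1.0, 0.6, 1.7]
gripper_width: 0.157
gripper_force: 55.0
```

```bash
python3 s.py
```

```text
13.55 [490.4  59.3  67. ] [ 0.584  0.631 -1.087  2.107  0.851  0.85   0.295] [[-0.965, 0.252, 0.068], [0.251, 0.968, -0.026], [-0.072, -0.008, -0.997]] r 494.0 tilt 4.2
```

Request:
servo_tool --plan "0 0 0 -0.5 0; 0 0 0 -1 0; 0 0 0 -2 0; 0 0 0 -2.5 0; 0 0 0 -3 0"

```text
time: 13.97
ee_pos: [483.0, 61.3, 157.1]
tcp_rot: [[-0.966, 0.252, 0.065], [0.251, 0.968, -0.027], [-0.069, -0.01, -0.998]]
wrist_force: [-0.2, -0.5, -2.6]
gripper_width: 0.152
gripper_force: 55.0
```

Request:
servo_tool --plan "0 0 0 -3 0; 0 -0.5 0.2 -3 0; 0 -0.9 0.4 -3 0; 0 -0.9 0.4 -3 0; 0 -0.9 0.4 -3 0"

```text
time: 14.38
ee_pos: [507.8, 71.2, 310.3]
tcp_rot: [[-0.966, 0.252, 0.067], [0.25, 0.968, -0.027], [-0.072, -0.009, -0.997]]
wrist_force: [2.0, 0.1, -3.3]
gripper_width: 0.154
gripper_force: 55.0
```

Request:
servo_tool --plan "0 -0.9 0.4 -3 0; 0 -0.9 0.4 -3 0; 0 -0.9 0.4 -3 0; 0 -0.9 0.4 -3 0; 0 -0.9 0.4 -3 0"

```text
time: 14.8
ee_pos: [546.1, 83.3, 463.0]
tcp_rot: [[-0.966, 0.252, 0.067], [0.25, 0.968, -0.027], [-0.072, -0.009, -0.997]]
wrist_force: [-0.5, 0.6, -3.3]
gripper_width: 0.155
gripper_force: 55.0
```

Request:
servo_tool --plan "0 -0.9 0.4 -3 0; 0 -0.9 0.4 -3 0; 0 -0.9 0.4 -3 0; 0 -0.9 0.4 -3 0; 0 -0.9 0.4 -3 0"

```text
time: 15.22
ee_pos: [584.6, 94.9, 615.3]
tcp_rot: [[-0.966, 0.252, 0.066], [0.25, 0.968, -0.026], [-0.071, -0.009, -0.997]]
wrist_force: [0.9, 0.8, -2.3]
gripper_width: 0.159
gripper_force: 55.0
```

```bash
python3 s.py
python3 - <<'E'
from h import *
f=arm.grab_frame("side");cv2.imwrite("pics/s3.png",f["image"])
E
```

```text
15.2167 [584.6  94.9 615.3] [ 0.448  0.404 -1.229  1.015  0.473  1.912  0.746] [[-0.966, 0.252, 0.066], [0.25, 0.968, -0.026], [-0.071, -0.009, -0.997]] r 592.0 tilt 4.1
```

View pics/s3.png

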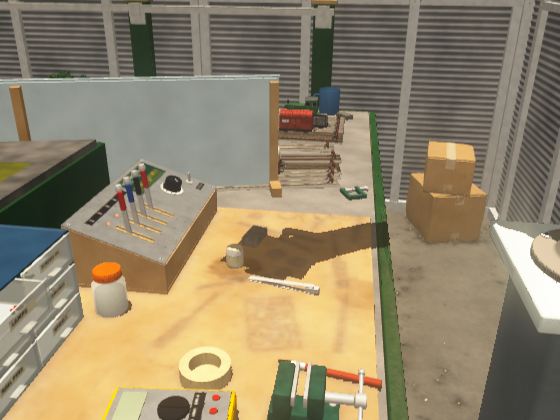

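Side view: bench items undisturbed (pot (235,257), block (255,237), tweezers (284,285)); the tote is above the frame. The wrist joint is at its limit, so I push up to tilt.

Request:
servo_tool --plan "0 0 0 -3.5 0; 0 0 0 -3.5 0; 0 0 0 -3.5 0; 0 0 0 -3.5 0; 0 0 0 -3.5 0"

```text
time: 15.68
ee_pos: [598.9, 102.6, 596.3]
tcp_rot: [[-0.97, 0.241, -0.031], [0.243, 0.967, -0.075], [0.012, -0.08, -0.997]]
wrist_force: [0.6, 0.3, -4.0]
gripper_width: 0.155
gripper_force: 55.0
```

Request:
servo_tool --plan "0 0 0 -3.5 0; 0 0 0 -3.5 0; 0 0 0 -3.5 0; 0 0 0 -3.5 0; 0 0 0 -3.5 0"

```text
time: 16.1
ee_pos: [599.1, 102.9, 613.6]
tcp_rot: [[-0.97, 0.24, -0.023], [0.241, 0.967, -0.08], [0.003, -0.084, -0.996]]
wrist_force: [0.3, -0.2, -4.1]
gripper_width: 0.155
gripper_force: 55.0
```

```bash
python3 s.py
```

```text
16.1 [599.1 102.9 613.6] [-0.68   0.339  0.611  0.973 -0.121  1.915  1.194] [[-0.97, 0.24, -0.023], [0.241, 0.967, -0.08], [0.003, -0.084, -0.996]] r 608.0 tilt 4.8
```

Request:
servo_tool --plan "0 0 0 -3.5 0; 0 0 0 -3.5 0; 0 0 0 -3.5 0; 0 0 0 -3.5 0; 0 0 0 -3.5 0"

```text
time: 16.52
ee_pos: [570.1, 104.7, 690.6]
tcp_rot: [[-0.964, 0.238, 0.116], [0.232, 0.971, -0.06], [-0.127, -0.031, -0.991]]
wrist_force: [0.4, -0.5, -2.6]
gripper_width: 0.16
gripper_force: 55.0
```

```bash
python3 s.py
```

```text
16.5167 [570.1 104.7 690.6] [-0.867  0.249  0.793  0.937 -0.111  1.916  1.19 ] [[-0.964, 0.238, 0.116], [0.232, 0.971, -0.06], [-0.127, -0.031, -0.991]] r 580.0 tilt 7.5
```

Request:
servo_tool --plan "0 0 0 -3.5 0; 0 0 0 -3.5 0; 0 0 0 -3.5 0; 0 0 0 -3.5 0; 0 0 0 -3.5 0"

```text
time: 16.93
ee_pos: [528.9, 104.3, 761.8]
tcp_rot: [[-0.942, 0.229, 0.246], [0.226, 0.973, -0.04], [-0.249, 0.018, -0.968]]
wrist_force: [-1.2, 0.0, -3.3]
gripper_width: 0.157
gripper_force: 55.0
```

Request:
servo_tool --plan "0 0 0 -3.5 0; 0 0 0 -3.5 0; 0 0 0 -3.5 0; 0 0 0 -3.5 0; 0 0 0 -3.5 0"

```text
time: 17.35
ee_pos: [506.8, 101.0, 829.8]
tcp_rot: [[-0.908, 0.185, 0.375], [0.196, 0.981, -0.009], [-0.369, 0.065, -0.927]]
wrist_force: [-0.1, -0.7, -3.0]
gripper_width: 0.152
gripper_force: 55.0
```

```bash
python3 s.py
```

```text
17.35 [506.8 101.  829.8] [-1.57   0.11   1.452  0.831 -0.051  1.916  1.205] [[-0.908, 0.185, 0.375], [0.196, 0.981, -0.009], [-0.369, 0.065, -0.927]] r 517.0 tilt 22.0
```

Request:
servo_tool --plan "0 0 0 0 0.08; 0 0 0 0 0.12; 0 0 0 0 0.12; 0 0 0 0 0.12; 0 0 0 0 0.12"

```text
time: 17.77
ee_pos: [507.8, 95.9, 829.1]
tcp_rot: [[-0.66, 0.652, 0.373], [0.699, 0.715, -0.014], [-0.276, 0.251, -0.928]]
wrist_force: [-0.7, -0.4, -3.7]
gripper_width: 0.155
gripper_force: 55.0
```

Request:
servo_tool --plan "0 0 0 -3.5 0.05; 0 0 0 -3.5 0; 0 0 0 -3.5 0; 0 0 0 -3.5 0; 0 0 0 -3.5 0"

```text
time: 18.18
ee_pos: [505.8, 72.9, 870.7]
tcp_rot: [[-0.603, 0.653, 0.458], [0.733, 0.68, -0.005], [-0.315, 0.333, -0.889]]
wrist_force: [-1.1, -1.6, -3.0]
gripper_width: 0.155
gripper_force: 55.0
```

```bash
python3 s.py
```

```text
18.1833 [505.8  72.9 870.7] [-1.769 -0.003  1.455  0.767  0.158  1.916  0.522] [[-0.603, 0.653, 0.458], [0.733, 0.68, -0.005], [-0.315, 0.333, -0.889]] r 511.0 tilt 27.3
```

Request:
servo_tool --plan "0 0 0 -3.5 0; 0 0 0 -3.5 0; 0 0 0 -3.5 0; 0 0 0 -3.5 0; 0 0 0 -3.5 0"

```text
time: 18.6
ee_pos: [498.5, 79.3, 910.5]
tcp_rot: [[-0.6, 0.603, 0.525], [0.716, 0.698, 0.017], [-0.357, 0.386, -0.851]]
wrist_force: [-0.6, 2.0, -2.9]
gripper_width: 0.16
gripper_force: 55.0
```

Request:
servo_tool --plan "0 0 0 -3.5 0; 0 0 0 -3.5 0; 0 0 0 -3.5 0; 0 0 0 -3.5 0; 0 0 0 -3.5 0"

```text
time: 19.02
ee_pos: [483.5, 146.3, 942.7]
tcp_rot: [[-0.697, 0.442, 0.565], [0.601, 0.789, 0.125], [-0.391, 0.427, -0.815]]
wrist_force: [6.5, -2.0, -1.1]
gripper_width: 0.158
gripper_force: 55.0
```

```bash
python3 s.py
```

```text
19.0167 [483.5 146.3 942.7] [-1.579  0.111  1.455  0.588 -0.152  1.915  0.701] [[-0.697, 0.442, 0.565], [0.601, 0.789, 0.125], [-0.391, 0.427, -0.815]] r 505.0 tilt 35.4
```

Request:
servo_tool --plan "0 0 0 -2.5 0; 0 0 0 -2.5 0; 0 0 0 -2.5 0; 0 0 0 -2.5 0; 0 0 0 -2.5 0"

```text
time: 19.43
ee_pos: [465.2, 166.5, 968.4]
tcp_rot: [[-0.698, 0.387, 0.602], [0.581, 0.798, 0.16], [-0.419, 0.462, -0.782]]
wrist_force: [-1.2, -5.5, -1.9]
gripper_width: 0.158
gripper_force: 55.0
```

```bash
python3 s.py
```

```text
19.4333 [465.2 166.5 968.4] [-1.705  0.084  1.452  0.541 -0.074  1.916  0.665] [[-0.698, 0.387, 0.602], [0.581, 0.798, 0.16], [-0.419, 0.462, -0.782]] r 494.0 tilt 38.6
```

Request:
servo_tool --plan "0 0 0 -2.5 0; 0 0 0 -2.5 0; 0 0 0 -2.5 0; 0 0 0 -2.5 0; 0 0 0 -2.5 0"

```text
time: 19.85
ee_pos: [452.5, 179.8, 999.7]
tcp_rot: [[-0.687, 0.324, 0.651], [0.557, 0.81, 0.184], [-0.467, 0.489, -0.737]]
wrist_force: [-3.9, 4.6, -1.6]
gripper_width: 0.154
gripper_force: 55.0
```

```bash
python3 s.py;  python3 - <<'E'
from h import *
o=arm.get_obs();f=arm.grab_frame("wrist");cv2.imwrite("pics/w2.png",f["image"])
E
```

```text
19.85 [452.5 179.8 999.7] [-1.657  0.108  1.453  0.462 -0.135  1.916  0.696] [[-0.687, 0.324, 0.651], [0.557, 0.81, 0.184], [-0.467, 0.489, -0.737]] r 487.0 tilt 42.6
```

View pics/w2.png

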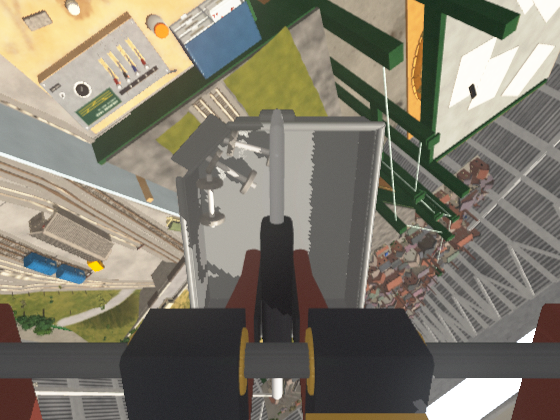

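Wrist view: all three wheelsets lie together in the clipped corner ((210,198), (240,175), (248,148)), with the lip at (200,140). Now I bring the tote down to about 10 cm clearance, keeping the tilt.

Request:
servo_tool --plan "0 0 0 0 0; 0 0.3 -0.6 0.8 0; 0 0.6 -1.2 1.6 0; 0 0.9 -1.7 2.3 0; 0 1 -1.9 2.6 0"

```text
time: 20.32
ee_pos: [475.3, 163.4, 952.0]
tcp_rot: [[-0.703, 0.383, 0.6], [0.579, 0.797, 0.169], [-0.413, 0.466, -0.782]]
wrist_force: [2.8, -0.9, -5.2]
gripper_width: 0.157
gripper_force: 55.0
```

Request:
servo_tool --plan "0 1 -1.9 2.6 0; 0 1 -1.9 2.6 0; 0 1 -1.9 2.6 0; 0 1 -1.9 2.6 0; 0 1 -1.9 2.6 0"

```text
time: 20.73
ee_pos: [483.0, 143.0, 806.4]
tcp_rot: [[-0.71, 0.387, 0.588], [0.577, 0.799, 0.171], [-0.404, 0.461, -0.79]]
wrist_force: [-1.0, 1.1, -2.3]
gripper_width: 0.155
gripper_force: 55.0
```

```bash
python3 s.py; python3 d.py 540,60,205
```

```text
20.7333 [483.  143.  806.4] [-1.425 -0.334  0.495  1.231  0.523  1.614  0.278] [[-0.71, 0.387, 0.588], [0.577, 0.799, 0.171], [-0.404, 0.461, -0.79]] r 504.0 tilt 37.8
540,60,205 tool cm [ 15.46 -32.12  49.47]
```

```bash
python3 d.py 620,100,650 620,60,205
```

```text
620,100,650 tool cm [-5.89 -5.33 19.68]
620,60,205 tool cm [  9.78 -29.02  54.17]
```

Request:
servo_tool --plan "0 -0.6 -0.5 2.2 0; 0 -1 -0.8 3.2 0; 0 -1 -0.9 3.2 0; 0 -1 -0.9 3.2 0; 0 -1 -0.9 3.2 0"

```text
time: 21.15
ee_pos: [590.7, 106.7, 689.8]
tcp_rot: [[-0.707, 0.391, 0.59], [0.582, 0.795, 0.17], [-0.403, 0.464, -0.789]]
wrist_force: [0.7, 0.3, -2.7]
gripper_width: 0.154
gripper_force: 55.0
```

Request:
servo_tool --plan "0 -1 -0.9 3.2 0; 0 0.5 -1.5 2.8 0; 0 1 -1.7 2.6 0; 0 1 -1.7 2.6 0; 0 1 -1.7 2.6 0"

```text
time: 21.57
ee_pos: [624.1, 86.2, 535.6]
tcp_rot: [[-0.707, 0.39, 0.59], [0.581, 0.796, 0.171], [-0.402, 0.464, -0.789]]
wrist_force: [0.7, -0.1, -2.5]
gripper_width: 0.158
gripper_force: 55.0
```

```bash
python3 s.py; python3 d.py 600,60,205
```

```text
21.5667 [624.1  86.2 535.6] [-1.358 -0.308  0.887  1.759  0.397  0.936  0.454] [[-0.707, 0.39, 0.59], [0.581, 0.796, 0.171], [-0.402, 0.464, -0.789]] r 630.0 tilt 37.9
600,60,205 tool cm [ 13.48 -18.35  24.23]
```

Run:
```python
from h import *
F={n:np.load(f"{n}0.npy",allow_pickle=True).item() for n in("scene","side")}
c,s=F["scene"],F["side"]
print("base left",onz(c,272,170,0),"base right",onz(c,388,234,0))
print("top back ridge",cross(ray(c,328,92),ray(s,145,163)),"front top right",cross(ray(c,389,208),ray(s,217,178)))
```

```text
base left [661.26153144 165.62327351   0.        ] base right [701.38080642 -92.34902663   0.        ]
top back ridge (array([731.43222912, 106.67511002, 176.76713135]), np.float64(9.404717486807085)) front top right (array([675.8637364 , -92.37824476,  81.01890967]), np.float64(9.78024481967627))
```

Request:
servo_tool --plan "0 1.2 -1.9 2.5 0; 0 1.2 -1.9 2.5 0; 0 1.2 -1.9 2.5 0; 0 1 -1.5 2 0; 0 0.5 -0.8 1 0"

```text
time: 21.98
ee_pos: [616.9, 69.5, 392.4]
tcp_rot: [[-0.709, 0.393, 0.586], [0.581, 0.796, 0.169], [-0.4, 0.46, -0.793]]
wrist_force: [-0.1, 0.8, -3.1]
gripper_width: 0.158
gripper_force: 55.0
```

```bash
python3 s.py; python3 d.py 590,60,205
```

```text
21.9833 [616.9  69.5 392.4] [-1.376 -0.274  1.03   2.031  0.411  0.62   0.456] [[-0.709, 0.393, 0.586], [0.581, 0.796, 0.169], [-0.4, 0.46, -0.793]] r 621.0 tilt 37.6
590,60,205 tool cm [  8.85 -10.44  13.12]
```

Request:
servo_tool --plan "0 1.2 -1.3 1.6 0; 0 1.6 -1.9 2.4 0; 0 1.6 -1.9 2.4 0; 0 1.6 -1.9 2.4 0; 0 1 -1.2 1.5 0"

```text
time: 22.4
ee_pos: [594.0, 60.6, 259.4]
tcp_rot: [[-0.713, 0.401, 0.575], [0.582, 0.797, 0.165], [-0.392, 0.452, -0.801]]
wrist_force: [-1.1, -0.4, -4.5]
gripper_width: 0.159
gripper_force: 55.0
```

```bash
python3 s.py; python3 d.py 590,60,203
```

```text
22.4 [594.   60.6 259.4] [-1.688 -0.227  1.447  2.252  0.546  0.31   0.353] [[-0.713, 0.401, 0.575], [0.582, 0.797, 0.165], [-0.392, 0.452, -0.801]] r 597.0 tilt 36.8
590,60,203 tool cm [ 2.46 -2.76  4.27]
```

Request:
servo_tool --plan "0 0.4 -0.5 0.9 0; 0 0.6 -0.7 1.3 0; 0 0.6 -0.7 1.2 0; 0 0.4 -0.5 0.8 0; 0 0.2 -0.2 0.4 0"

```text
time: 22.82
ee_pos: [577.6, 64.5, 229.3]
tcp_rot: [[-0.711, 0.392, 0.583], [0.578, 0.798, 0.169], [-0.4, 0.457, -0.794]]
wrist_force: [0.2, -0.1, -2.8]
gripper_width: 0.156
gripper_force: 55.0
```

Request:
servo_tool --plan "0 0 0 0 0; 0 0 0 0 0; 0 0 0 0 0; 0 0 0 0 0; 0 0 0 0 0"

```text
time: 23.23
ee_pos: [580.2, 68.0, 232.2]
tcp_rot: [[-0.712, 0.386, 0.586], [0.576, 0.799, 0.173], [-0.402, 0.46, -0.791]]
wrist_force: [0.2, 1.0, -2.1]
gripper_width: 0.154
gripper_force: 55.0
```

```bash
python3 s.py;  python3 - <<'E'
from h import *
o=arm.get_obs();print(o["qd"].round(3));f=arm.grab_frame("wrist");g=arm.grab_frame("side")
a=cv2.resize(f["image"][80:360,120:420],(536,500));b=cv2.resize(g["image"][50:320,180:400],None,fx=1.85,fy=1.85)
b=cv2.resize(b[:, 80:],(260,500)) if 0 else cv2.resize(g["image"][100:320,200:350],(264,387))
out=np.zeros((500,800,3),np.uint8);out[:,:536]=a;out[:387,536:]=b
cv2.imwrite("pics/w3.png",out)
E
```

```text
23.2333 [580.2  68.  232.2] [-1.766 -0.337  1.454  2.32   1.034  0.33  -0.107] [[-0.712, 0.386, 0.586], [0.576, 0.799, 0.173], [-0.402, 0.46, -0.791]] r 584.0 tilt 37.7
[-0.006  0.002 -0.     0.003  0.003 -0.001 -0.002]
```

View pics/w3.png

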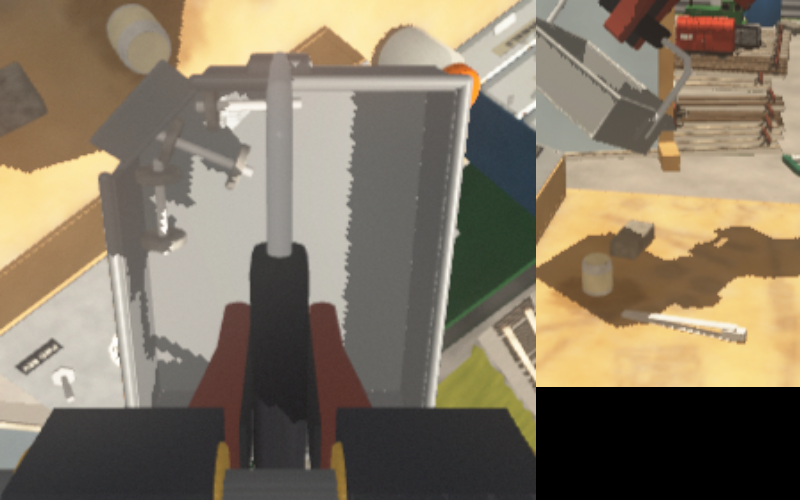

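The tote is held tilted. In the wrist crop the three wheelsets are at about (165,205), (205,155) and (255,104) around the clipped corner. The side crop shows pot, block and tweezers untouched. I work out their distances from the lip corner.

```bash
cat > m.py <<'E'
from h import *
Rg=np.array([[-.965,.252,.068],[.251,.968,-.026],[-.072,-.008,-.997]]);pg=np.array([490.4,59.3,67])
a=np.radians(-14.2);R0=np.array([[np.cos(a),-np.sin(a),0],[np.sin(a),np.cos(a),0],[0,0,1]]);p0=np.array([490.5,59.1,0])
o=arm.get_obs();R=o["tcp_rot"];M=R@Rg.T
Rt=M@R0;pt=o["ee_pos"]+M@(p0-pg)
def tote(f,u,v,h):
    e,d=ray(f,u,v,o);e=Rt.T@(e-pt);d=Rt.T@d;return e+d*(h-e[2])/d[2]
def world(p):return pt+Rt@np.array(p)
E
python3 - <<'E'
from m import *
f=arm.grab_frame("wrist")
print("tilt",np.degrees(np.arccos(Rt[2,2])),"down dir in tote",-Rt[2,:2],"lip bottom",world([-55,-40,0]), "clip ends",world([-70,-25,0])[2],world([-40,-55,0])[2])
s=1.787
for n,(u,v),h in [("A",(165,205),11.5),("B",(208,156),11.5),("C",(255,104),11.5),("topright rim",(470,80),38),("lipwall top mid",(150,110),26)]:
    p=tote(f,u/s+120,v/s+80,h);print(n,p.round(1),"dist lip",np.linalg.norm(p[:2]-[-53.5,-38.5]).round(1))
E
```

```text
tilt 35.45975742495703 down dir in tote [-0.34683107 -0.46425503] lip bottom [559.38591207  81.32007186 139.86621701] clip ends 141.6275764856985 138.10485754156156
A [-21.9 -43.5  11.5] dist lip 32.0
B [-40.2 -26.8  11.5] dist lip 17.7
C [-58.4  -9.7  11.5] dist lip 29.2
topright rim [-69.8  55.1  38. ] dist lip 95.0
lipwall top mid [-59.3 -42.8  26. ] dist lip 7.2
```

Request:
servo_tool --plan "0 0 -0.2 0.4 0; 0 0 -0.3 0.8 0; 0 0 -0.3 0.9 0; 0 0 -0.3 0.8 0; 0 0 -0.2 0.4 0"

```text
time: 23.8
ee_pos: [570.7, 62.9, 222.2]
tcp_rot: [[-0.71, 0.386, 0.589], [0.575, 0.8, 0.168], [-0.406, 0.458, -0.79]]
wrist_force: [0.1, -0.7, -3.0]
gripper_width: 0.155
gripper_force: 55.0
```

Request:
servo_tool --plan "0 0 0 0 0; 0 0 0 0 0; 0 0 0 0 0; 0 0 0 0 0; 0 0 0 0 0"

```text
time: 24.22
ee_pos: [571.6, 63.1, 222.9]
tcp_rot: [[-0.709, 0.386, 0.59], [0.576, 0.8, 0.168], [-0.407, 0.459, -0.79]]
wrist_force: [-0.3, -0.2, -2.2]
gripper_width: 0.158
gripper_force: 55.0
```

```bash
python3 s.py;  python3 - <<'E'
from m import *
print(o["qd"].round(3),"tilt",np.degrees(np.arccos(Rt[2,2])),"lip bottom",world([-55,-40,0]))
f=arm.grab_frame("wrist")
cv2.imwrite("pics/w4.png",cv2.resize(f["image"][80:300,120:420],(750,550)))
E
```

```text
24.2167 [571.6  63.1 222.9] [-1.755 -0.336  1.454  2.349  1.115  0.312 -0.183] [[-0.709, 0.386, 0.59], [0.576, 0.8, 0.168], [-0.407, 0.459, -0.79]] r 575.0 tilt 37.8
[-0.001 -0.001  0.001  0.001  0.     0.002  0.   ] tilt 35.60367307633923 lip bottom [551.33737712  75.84736655 130.55887996]
```

View pics/w4.png

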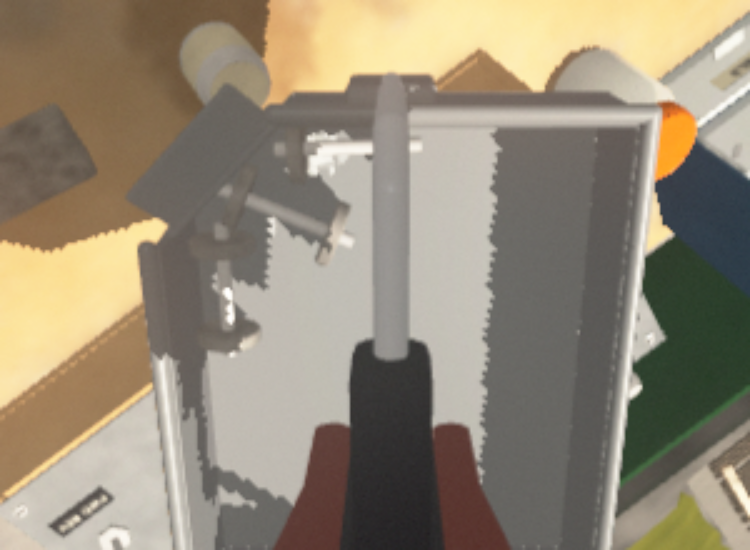

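The wrist view shows all three wheelsets resting together in the lip corner ((228,295), (290,220), (345,150)). The tote is still, tilted about 36°, with its lowest point about 13 cm above the bench.

```bash
python3 -c "
from rig import arm
print(arm.close_job())"
```

```text
the job is handed in; nothing more can be done
None
```

The job is handed in: the tote is held still by its handle, tilted about 36° with its lowest edge roughly 13 cm above the bench (a little over the 10 cm asked), and all three wheelsets are in the lip corner. None spilled, and the tweezers, pot and block look undisturbed. The first grip was shallow, so I set the tote down once and regrasped it.

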